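# Put the last pen home and tuck the pen case's flap

### The job

Push the bamboo pen that sticks out of the open end of the pen case fully home with a fingertip, until it meets the case's far end wall. Then fold the case's hinged flap over and press it down, and push it along under the retaining lip on the opposite rim as far as it goes, so that it stays shut by itself when you let go. Only push and press: do not lift the pen, and leave the other things on the table where they stand.

Things in the scene. Friction and masses are not known exactly. Their poses are not given: they have to be found in the camera images.
- case: Shallow open wooden pen case, 124 (x) x 232 (y) mm, fixed to the table. Origin on the table under its middle; outer faces at x = -60 and +64, y = -116 (open end) and +116 (end wall, inner face +107). Near (-x) wall 28 mm tall, far (+x) wall 34. The flap is hinged along the near wall, from y = -40 to +80, and folds over towards +x. Axes: pens lie along y, z up
- groove (a point): Middle of the open (-y) end of the pen's groove, on its floor, 6 mm above the table, at case x = +20, y = -116. The groove runs along case y, is 14 mm wide between ribs 8 mm tall and ends at the end wall. Two more thin pens, at case x = -47 and -28, are fixed in the case for good and lie wholly inside it
- lip (a point): Middle of the free lower edge of the fixed retaining lip: a dark wooden strip 5 mm thick and 110 mm long (along case y) that overhangs inwards from the far rim, 16 mm deep. Underside 39 mm, top 44 mm above the table; free edge at case x = +42
- flap (a joint): Hinge angle of the flap (rad): 0 = folded over, level, shut; 1.57 = upright; more = leaning back, away from the lip (to 2.5). Starts at 1.75 to 2.25. A wooden board, 88 mm from hinge axis to free edge, 120 mm wide, 5 mm thick; outer face 4 mm above the axis when shut, 35 mm above the table. Sprung open: untucked it rises again. 1 to 2 N near its ridge fold it and hold it down
- flap_slide (a joint): How far the hinge pin and flap have been pushed along their slots towards the lip, case +x (m): 0 at first, stop at 0.014; needs about 5 N, stays where left. At 0 the shut flap's edge is 4 mm short of the lip, at 0.014 it is 10 mm under it. It passes under only when pressed level (edge within 4 mm); folded down when already forward it lands on the lip: push it back first
- flap_pin (a point): Middle of the hinge axis, a brass pin along case y, at case y = +20 and 31 mm above the table; at case x = -50 when flap_slide is 0
- flap_edge (a point): Middle of the flap's free edge on its outer face, 88 mm from the hinge axis
- flap_ridge (a point): Middle of the top of the thumb ridge on the flap's outer face, 63 mm from the hinge axis: a bar 6 mm wide, 6 mm proud, 110 mm long, parallel to the hinge. A fingertip placed on the hinge side of it can press the flap down and push it towards the lip
- pen: Loose bamboo pen, 12 mm thick, 227 mm long, 30 g, lying in the groove along case y; origin at the middle of its underside, its y axis along it. At the start its tail stands 29 to 64 mm out of the open end of the case, 6 mm clear of the table; fully home 4 mm are still out
- pen_tail (a point): Middle of the pen's outer end (its own -y end), on its axis, 12 mm above the table; at case y = -120 mm when fully home
- brush_pot: Bystander, loose: bamboo pot 60 wide, 110 tall, with four brushes standing in it, 220 tall in all (mm); origin at the middle of its underside
- ink_pot: Bystander, loose: low round dark wooden pot of black ink, 58 wide, 34 tall (mm); origin at the middle of its underside
- ink_jar: Bystander, loose: round wooden jar with a knobbed lid, 54 wide, 60 tall (mm); origin at the middle of its underside
- paperweight: Bystander, loose: brass bar 22 x 130 x 16 lying on the table (mm); origin at the middle of its underside
- cup: Bystander, loose: white ceramic cup, 72 wide, 75 tall (mm); origin at the middle of its underside
- seal: Bystander, loose: upright stone seal, 26 x 26 x 55 (mm); origin at the middle of its underside
- brush: Bystander, loose: short brush, 12 thick and 180 long, lying on the table (mm); origin at the middle of its underside
Not all that is in view belongs to the job. What is shaped like the pen but green is not meant.

How it is judged:
By the outcome, as a careful person would: the job done as asked, in the order asked, and still so for the second after the job is handed in, with the robot touching nothing.
It also fails if it takes over 51 s, if anything falls off the work surface, if the arm or the gripper's body presses on something with over 40 N, if the wrist force passes 120 N, or if a joint passes its speed limit or range.

### The arm

A 7-joint arm with a two-finger parallel gripper is mounted at the origin on the work surface. World frame = base frame: x ahead of the robot, y to its left, z up, the work surface at z = 0. Lengths are in m, angles in rad, forces in N, time in s.
With the tool pointing down it reaches from about 0.425 to 0.875 m from the base axis. Payload 8.4 kg.
Tool frame: the origin (TCP) lies midway between the tips of the shut fingers; the grasp point (between the pads) lies 19 mm behind it; z points along the fingers, x is the direction in which the jaws open and shut, and the axes are right-handed (so a half turn about z gives the same grasp; the last joint's range is limited). The gripper opens to 85 mm and grips with 20 to 120 N. Pads are 22 mm wide; open, the fingers measure 114 mm over their backs; the gripper's body (76 mm by 85 mm) begins 54 mm behind the grasp point. The pads swing forward as they close: fully open they stand 13 mm farther back than shut.
Start: joints at [1.103, 0.333, 0.04, 1.465, -0.013, 1.343, -0.059], TCP at [0.234, -0.606, 0.231] pointing down, gripper open.
Joint ranges: [-2.58, 2.58], [-0.38, 2.09], [-1.3, 1.39], [0.25, 2.4], [-1.5, 4.64], [0.08, 2.09], [-2.65, 2.65]. Speed limits (rad/s): [2.22, 2.22, 2.79, 2.79, 3.14, 3.14, 3.14].

### API

Orientations are given as a unit quaternion [x, y, z, w].
In Python, from workcell import r, capture, workorder gives the robot as it stands.
- The arm moves only by the tool play_rows, never from a script. Its argument "deltas" is a list of rows, each an object of numbers: "tx", "ty", "tz": the shift along the tool's x, y, z normalised to -1 to 1, where 1 is 0.15 m; "wx", "wy", "wz": the turn, a rotation vector about the tool's x, y, z normalised to -1 to 1, where 1 is 90 degrees; "grip": the opening, from 0 (shut) to 1 (fully open). In form: [{"tx": .., "ty": .., "tz": .., "wx": .., "wy": .., "wz": .., "grip": ..}, ...]. A call has 1 to 8 rows; each row shifts and turns the commanded pose from where the row before left it, along the tool's axes as they then stand; what a row does not reach is not made up. A row lasts 1/10 s, in which the tool goes at most 50 mm and 8.59 degrees, less where a joint would pass 70% of its speed; a pose out of reach is approached as far as the arm can. A call with a number of a shift or a turn outside -1 to 1 is refused whole. A call with a gripper value outside its range is refused whole. The fingers move at their own pace and stop on an object; "newtons" is the grip in N (left out, the last holds). Time passes only in rows, so rows that do not move let the fingers close. It gives the time, the measured TCP pose, the force and the opening at its end, in the units of the state.
- r.sense(): the state, without advancing time (a new reading comes with each control period).
- capture(name): name is "side" or "top" or "wrist"; returns a dict with "pixels" (400x640x3 uint8, blue, green, red), "intrinsics" (3x3 intrinsics, pixels), "extrinsics" (4x4, takes a point from world to camera coordinates). Camera axes: x right, y down, z forward; pixel columns grow to the right and rows downward; lengths in m; the calibration is good to about 2 mm. The wrist camera is an equidistant fisheye: a pixel r from the principal point sees the ray r / f radians off the axis. A picture is of the moment at which its call begins. There is no depth.
- workorder.close_job(): hands the job in, once; it reports no verdict.
The state is a dict: "clock": time; "joints": joint angles; "qvel": joint speeds; "tau": joint torques, N m; "tool_pos": TCP position; "orientation": TCP orientation; "contact_force": force on the tool from outside, world axes, zero at the start; "wrist_torque": the same for the moment, N m; "grip_width": opening from 0.0 (shut) to 1.0 (fully open).
Only numpy, scipy, OpenCV 4.12 (cv2) and the standard library are available. Lean on these libraries where they do the work, as an engineer would, in place of code of your own. Each camera call takes 0.05 s, during which the arm holds its last target. There are 200 camera calls.

## Working session

There is one attempt and no reset: what is moved stays moved. The work goes in short steps, Python scripts to look and compute and a tool call to move; the robot and the scene stay as the last step left them, time stands still between calls to the robot, and variables do not carry over. Pictures are saved under pics/ and viewed, about 8 in all and at most 12, crops included, and the job is handed in when it is done.

Besides the shell and the picture viewer there is one more tool, called after "Emit:" by a JSON object that holds its "method" and its "body", one argument or row to a line. play_rows: Moves the arm, as the interface text tells. Its arguments: {"type":"object","properties":{"deltas":{"type":"array"},"newtons":{"type":"number"}},"required":["deltas"]}

```bash
mkdir -p pics; ls; python3 - <<'E'
from workcell import r,capture
import cv2,pickle
d={}
for n in("side","top"):
    c=capture(n);d[n]=c;cv2.imwrite(f"pics/{n}0.png",c["pixels"])
    print(n,c["intrinsics"],c["extrinsics"])
pickle.dump(d,open("c0.pkl","wb"))
print(r.sense())
E
```

```text
pics
side [[492.77592212   0.         322.22879887]
 [  0.         492.77592212 193.62877143]
 [  0.           0.           1.        ]] [[-0.99812717 -0.05592222  0.02479618  0.54009582]
 [-0.05009852  0.51465959 -0.8559297   0.07478405]
 [ 0.03510389 -0.85556894 -0.51649734  1.00132692]
 [ 0.          0.          0.          1.        ]]
top [[361.20803742   0.         316.7119562 ]
 [  0.         361.20803742 200.52775864]
 [  0.           0.           1.        ]] [[ 0.01365302 -0.99956896  0.02599006  0.01605262]
 [-0.99138325 -0.01691868 -0.12989619  0.54058723]
 [ 0.13027991 -0.02399263 -0.99118691  0.70865754]
 [ 0.          0.          0.          1.        ]]
{'clock': 0.1, 'joints': array([ 1.10283184,  0.33386025,  0.03984053,  1.46618254, -0.01342166,
        1.34331648, -0.05849553]), 'qvel': array([-0.00032641, -0.00179131, -0.00057429, -0.0002233 , -0.00107122,
       -0.00091434, -0.00064271]), 'tau': array([ 4.11681802e-03, -6.60011029e+01,  1.37082919e+00, -4.06479728e+01,
        1.71742646e-02,  8.86671507e-03, -1.13003418e-05]), 'tool_pos': array([ 0.23415181, -0.60590976,  0.23049696]), 'orientation': array([ 8.24765551e-01, -5.65474334e-01, -6.37877397e-04, -3.95606752e-04]), 'contact_force': array([ 0.01039506, -0.58702112,  0.33001599]), 'wrist_torque': array([-0.00329372,  0.04598341, -0.01200683]), 'grip_width': 1.000290694392526}
```

View pics/top0.png

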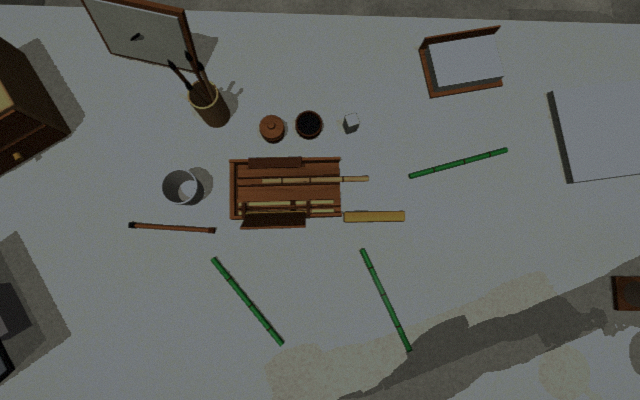

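View pics/side0.png

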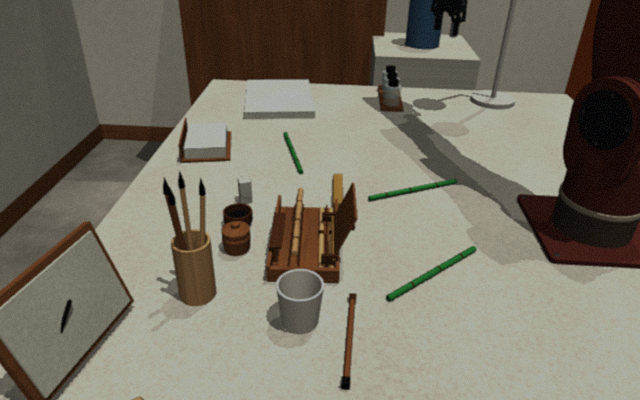

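The top view shows the case at columns 230–341, rows 157–220. The lip is along the top edge, and the flap leans back at the bottom (row ~220). The pen tail is at (368,179), and the paperweight lies at (344–405, 216). I'll measure from a crop.

```bash
cat > h.py <<'E'
import numpy as np,cv2
def ray(c,u,v):
    K,T=c["intrinsics"],c["extrinsics"];R=T[:3,:3];o=-R.T@T[:3,3]
    return o,R.T@np.linalg.solve(K,[u,v,1.])
def onz(c,u,v,z):
    o,d=ray(c,u,v);return o+d*(z-o[2])/d[2]
def proj(c,P):
    T=c["extrinsics"];p=T[:3,:3]@np.asarray(P)+T[:3,3];p=c["intrinsics"]@p;return p[:2]/p[2]
def casew(x,y,z,o,th):
    return np.array([o[0]+x*np.cos(th)-y*np.sin(th),o[1]+x*np.sin(th)+y*np.cos(th),z])
E
python3 - <<'E'
import pickle,cv2
from h import *
d=pickle.load(open("c0.pkl","rb"));c=d["top"];im=c["pixels"]
a=cv2.resize(im[148:238,222:382],None,fx=5,fy=5,interpolation=cv2.INTER_CUBIC);cv2.imwrite("pics/topcrop.png",cv2.convertScaleAbs(a,alpha=1.6))
for n,u,v,z in[("nearwall bl",230,218,.0),("farwall tl",230,158,.034),("far right",340,158,.034),("tail",368,179,.012)]:
    print(n,onz(c,u,v,z).round(4))
E
```

```text
nearwall bl [0.5042 0.2077 0.    ]
farwall tl [0.6266 0.206  0.034 ]
far right [ 0.6312 -0.0233  0.034 ]
tail [ 0.5918 -0.0858  0.012 ]
```

View pics/topcrop.png

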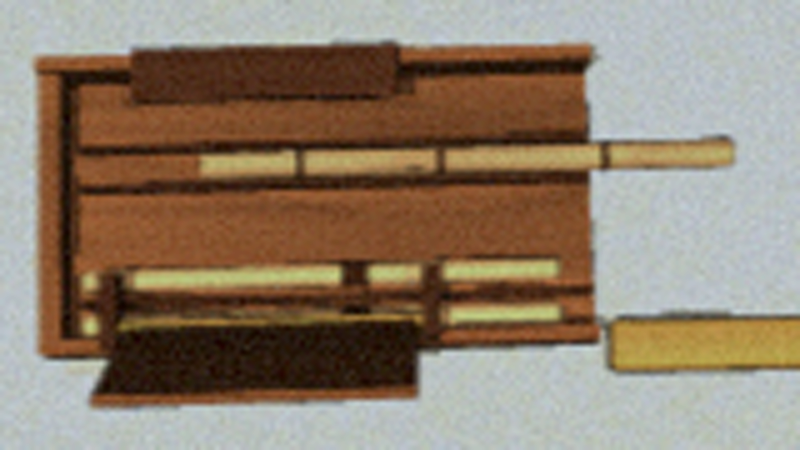

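The crop shows the far rim's outer top corners at (38,57) and (592,47), the near ones at (42,355) and (598,342), and the tail end at (735,153). The flap's free edge runs from (93,403) to (417,396).

```bash
python3 - <<'E'
import pickle
from scipy.optimize import least_squares
from h import *
c=pickle.load(open("c0.pkl","rb"))["top"]
uv=lambda x,y:(222+x/5-.4,148+y/5-.4)
M=[((38,57),(.064,.116,.034)),((592,47),(.064,-.116,.034)),((42,355),(-.060,.116,.028)),((598,342),(-.060,-.116,.028))]
P=np.array([onz(c,*uv(*m),L[2]) for m,L in M])
f=lambda p:np.concatenate([casew(*L,p[:2],p[2])[:2]-q[:2] for (m,L),q in zip(M,P)])
s=least_squares(f,[.56,.09,0]);o=s.x[:2];th=s.x[2];print(s.x,(s.fun*1000).round(1))
np.save("case.npy",s.x)
R=np.array([[np.cos(th),np.sin(th)],[-np.sin(th),np.cos(th)]])
for n,m,z in[("tail",(735,153),.012),("lip free L",(133,100),.044),("lip free R",(397,95),.044),("pw corner",(610,318),.016),("pw2",(610,370),.016)]:
    p=onz(c,*uv(*m),z);print(n,p.round(4),(R@(p[:2]-o)).round(4))
# flap edge: ray meets case plane y, at 88mm from pin
for m,y in[((93,403),.08),((417,396),-.04)]:
    o3,d=ray(c,*uv(*m)); 
    for t in np.arange(1.5,2.45,.1):
        e=casew(-.05+.088*np.cos(t)-.004*np.sin(t)*-1*-1,y,.031+.088*np.sin(t),o,th); 
        print(m,round(t,2),((proj(c,e)-uv(*m))*1).round(1),e.round(3))
E
```

```text
[0.56507962 0.08966293 0.03898385] [ 0.1  0.5  0.2 -0.5 -0.2  1.6 -0.1 -1.6]
tail [ 0.5936 -0.0871  0.012 ] [ 0.0216 -0.1777]
lip free L [0.6047 0.1659 0.044 ] [0.0426 0.0746]
lip free R [0.6089 0.0579 0.044 ] [ 0.0426 -0.0335]
pw corner [ 0.5211 -0.0331  0.016 ] [-0.0488 -0.121 ]
pw2 [ 0.4991 -0.0332  0.016 ] [-0.0707 -0.1202]
(93, 403) 1.5 [ -1.7 -20.8] [0.514 0.168 0.119]
(93, 403) 1.6 [ -1.7 -15.9] [0.505 0.167 0.119]
(93, 403) 1.7 [ -1.6 -11.1] [0.497 0.167 0.118]
(93, 403) 1.8 [-1.5 -6.3] [0.488 0.167 0.117]
(93, 403) 1.9 [-1.2 -1.6] [0.48  0.166 0.114]
(93, 403) 2.0 [-0.9  3. ] [0.472 0.166 0.111]
(93, 403) 2.1 [-0.5  7.3] [0.464 0.166 0.107]
(93, 403) 2.2 [-0.  11.2] [0.457 0.166 0.102]
(93, 403) 2.3 [ 0.5 14.9] [0.45  0.165 0.097]
(93, 403) 2.4 [ 1.1 18.2] [0.444 0.165 0.09 ]
(417, 396) 1.5 [ -0.1 -20.8] [0.519 0.048 0.119]
(417, 396) 1.6 [ -0. -16.] [0.51  0.047 0.119]
(417, 396) 1.7 [  0.1 -11.2] [0.501 0.047 0.118]
(417, 396) 1.8 [ 0.2 -6.4] [0.493 0.047 0.117]
(417, 396) 1.9 [ 0.3 -1.7] [0.484 0.046 0.114]
(417, 396) 2.0 [0.4 2.8] [0.476 0.046 0.111]
(417, 396) 2.1 [0.5 7. ] [0.469 0.046 0.107]
(417, 396) 2.2 [ 0.6 11. ] [0.462 0.046 0.102]
(417, 396) 2.3 [ 0.7 14.7] [0.455 0.045 0.097]
(417, 396) 2.4 [ 0.7 17.9] [0.449 0.045 0.09 ]
```

Case origin is (0.565, 0.090) with yaw 0.039. Corner residuals are under 2 mm, and the lip edge comes out at x=42.6 mm, which agrees with the given 42. The pen tail is at case y=-178, and the flap is at about 1.93 rad. I'll align the tool with the case, shut the gripper, and approach.

Emit:
{"method": "play_rows", "body": {
  "deltas": [
    {"wz":0.07,"grip":0},
    {"wz":0.07,"grip":0},
    {"wz":0.07,"grip":0},
    {"tx":-0.2,"ty":-0.168,"grip":0},
    {"tx":-0.2,"ty":-0.168,"grip":0},
    {"tx":-0.2,"ty":-0.168,"grip":0},
    {"tx":-0.2,"ty":-0.168,"grip":0},
    {"tx":-0.2,"ty":-0.168,"grip":0}
  ]
}}

```text
validation failed for argument at $.de...
```

Emit:
{"method": "play_rows", "body": {
  "deltas": [
    {"tx":-0.2,"ty":-0.168,"grip":0},
    {"tx":-0.2,"ty":-0.168,"grip":0},
    {"tx":-0.2,"ty":-0.168,"grip":0},
    {"tx":-0.2,"ty":-0.168,"grip":0},
    {"tx":-0.2,"ty":-0.168,"grip":0},
    {"tx":-0.2,"ty":-0.168,"grip":0},
    {"tx":-0.2,"ty":-0.168,"tz":0.2,"grip":0},
    {"tx":-0.2,"ty":-0.168,"tz":0.2,"grip":0}
  ]
}}

```text
validation failed for argument at $.de...
```

```bash
cat >> h.py <<'E'
def st():
    from workcell import r
    from scipy.spatial.transform import Rotation as Ro
    s=r.sense();x,y,th=np.load("case.npy");p=s["tool_pos"];c,k=np.cos(th),np.sin(th);a=p[0]-x,p[1]-y
    R=Ro.from_quat(s["orientation"]).as_matrix();f=s["contact_force"]
    print("t",round(s["clock"],2),"case mm",np.round([1e3*(c*a[0]+k*a[1]),1e3*(-k*a[0]+c*a[1]),1e3*p[2]],1),"F",np.round([c*f[0]+k*f[1],-k*f[0]+c*f[1],f[2]],1),
     "yaw err deg",round(np.degrees(np.arctan2(R[1,0],R[0,0])-th)+90,2),"tilt",np.degrees(R[:2,2]).round(2),"grip",round(s["grip_width"],3))
E
python3 -c "
from h import *;st()
from workcell import capture
for n in('wrist','top'):
  c=capture(n);cv2.imwrite('pics/%s1.png'%n,c['pixels'])
"
```

```text
t 0.1 case mm [-357.8 -682.1  230.5] F [-0.  -0.6  0.3] yaw err deg 18.9 tilt [-0.03  0.08] grip 1.0
```

View pics/wrist1.png

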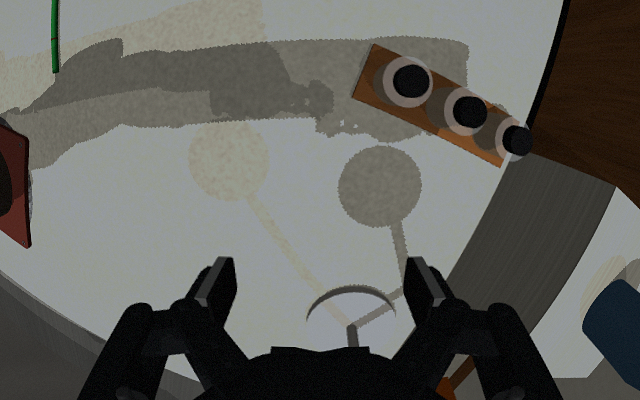

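The moves were refused, probably because each row needs every key. The wrist picture only shows the start pose, with the fingers at (215,285) and (425,285). I'll retry with full rows.

Emit:
{"method": "play_rows", "body": {
  "deltas": [
    {"tx":0,"ty":0,"tz":0,"wx":0,"wy":0,"wz":0.07,"grip":0},
    {"tx":0,"ty":0,"tz":0,"wx":0,"wy":0,"wz":0.07,"grip":0},
    {"tx":0,"ty":0,"tz":0,"wx":0,"wy":0,"wz":0.07,"grip":0},
    {"tx":-0.2,"ty":-0.168,"tz":0,"wx":0,"wy":0,"wz":0,"grip":0},
    {"tx":-0.2,"ty":-0.168,"tz":0,"wx":0,"wy":0,"wz":0,"grip":0},
    {"tx":-0.2,"ty":-0.168,"tz":0,"wx":0,"wy":0,"wz":0,"grip":0},
    {"tx":-0.2,"ty":-0.168,"tz":0,"wx":0,"wy":0,"wz":0,"grip":0},
    {"tx":-0.2,"ty":-0.168,"tz":0,"wx":0,"wy":0,"wz":0,"grip":0}
  ]
}}

```text
clock: 1.0
tool_pos: [0.3551, -0.45, 0.2312]
orientation: [0.721, -0.693, -0.0, 0.0]
contact_force: [1.4, -0.0, -0.7]
grip_width: 0.001
```

```bash
python3 -c "
from h import *;st()"
```

```text
t 1.0 case mm [-230.9 -531.1  231.2] F [ 1.4 -0.1 -0.7] yaw err deg -0.0 tilt [-0.01  0.01] grip 0.001
```

Emit:
{"method": "play_rows", "body": {
  "deltas": [
    {"tx":-0.255,"ty":-0.21,"tz":0,"wx":0,"wy":0,"wz":0,"grip":0},
    {"tx":-0.255,"ty":-0.21,"tz":0,"wx":0,"wy":0,"wz":0,"grip":0},
    {"tx":-0.255,"ty":-0.21,"tz":0,"wx":0,"wy":0,"wz":0,"grip":0},
    {"tx":-0.255,"ty":-0.21,"tz":0,"wx":0,"wy":0,"wz":0,"grip":0},
    {"tx":-0.255,"ty":-0.21,"tz":0,"wx":0,"wy":0,"wz":0,"grip":0},
    {"tx":-0.255,"ty":-0.21,"tz":0,"wx":0,"wy":0,"wz":0,"grip":0},
    {"tx":-0.255,"ty":-0.21,"tz":0,"wx":0,"wy":0,"wz":0,"grip":0},
    {"tx":-0.255,"ty":-0.21,"tz":0,"wx":0,"wy":0,"wz":0,"grip":0}
  ]
}}

```text
clock: 1.8
tool_pos: [0.5951, -0.1343, 0.2314]
orientation: [0.721, -0.693, 0.0, 0.0]
contact_force: [0.5, -0.6, -0.2]
grip_width: -0.0
```

Emit:
{"method": "play_rows", "body": {
  "deltas": [
    {"tx":0,"ty":0,"tz":0.3,"wx":0,"wy":0,"wz":0,"grip":0},
    {"tx":0,"ty":0,"tz":0.3,"wx":0,"wy":0,"wz":0,"grip":0},
    {"tx":0,"ty":0,"tz":0.3,"wx":0,"wy":0,"wz":0,"grip":0},
    {"tx":0,"ty":0,"tz":0.3,"wx":0,"wy":0,"wz":0,"grip":0},
    {"tx":0,"ty":0,"tz":0,"wx":0,"wy":0,"wz":0,"grip":0}
  ]
}}

```text
clock: 2.3
tool_pos: [0.5896, -0.1352, 0.0451]
orientation: [0.721, -0.693, -0.005, 0.003]
contact_force: [-1.5, -0.7, -0.3]
grip_width: 0.001
```

```bash
python3 -c "
from h import *;st()
from workcell import capture
c=capture('wrist');cv2.imwrite('pics/w2.png',c['pixels'])
"
```

```text
t 2.3 case mm [  15.7 -225.6   45.1] F [-1.5 -0.6 -0.3] yaw err deg 0.01 tilt [-0.61  0.13] grip 0.001
```

View pics/w2.png

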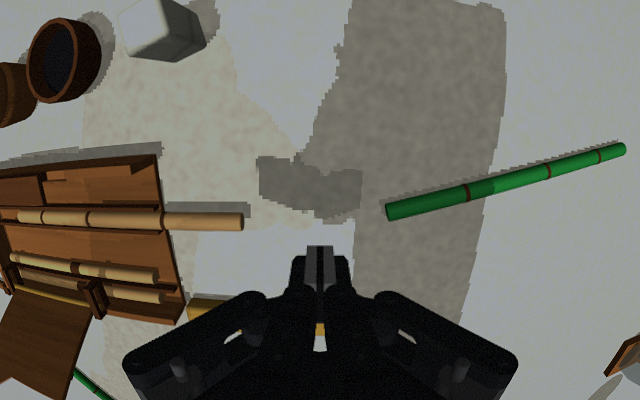

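The shut fingers are at (320,265), the pen tail at (243,222), and nothing is in between. I'll go down to tail height.

Emit:
{"method": "play_rows", "body": {
  "deltas": [
    {"tx":0,"ty":0,"tz":0.12,"wx":0,"wy":0,"wz":0,"grip":0},
    {"tx":0,"ty":0,"tz":0.12,"wx":0,"wy":0,"wz":0,"grip":0},
    {"tx":0,"ty":0,"tz":0,"wx":0,"wy":0,"wz":0,"grip":0},
    {"tx":0,"ty":0,"tz":0,"wx":0,"wy":0,"wz":0,"grip":0}
  ]
}}

```text
clock: 2.75
tool_pos: [0.5956, -0.1362, 0.0178]
orientation: [0.721, -0.693, 0.001, -0.001]
contact_force: [-0.0, -0.3, 0.8]
grip_width: -0.001
```

```bash
python3 -c "
from h import *;st()"
```

```text
t 2.75 case mm [  21.7 -226.8   17.8] F [-0.  -0.3  0.8] yaw err deg -0.01 tilt [ 0.14 -0.03] grip -0.001
```

Emit:
{"method": "play_rows", "body": {
  "deltas": [
    {"tx":-0.05,"ty":0,"tz":0.055,"wx":0,"wy":0,"wz":0,"grip":0},
    {"tx":-0.05,"ty":0,"tz":0,"wx":0,"wy":0,"wz":0,"grip":0},
    {"tx":-0.05,"ty":0,"tz":0,"wx":0,"wy":0,"wz":0,"grip":0},
    {"tx":-0.05,"ty":0,"tz":0,"wx":0,"wy":0,"wz":0,"grip":0},
    {"tx":-0.05,"ty":0,"tz":0,"wx":0,"wy":0,"wz":0,"grip":0},
    {"tx":-0.04,"ty":0,"tz":0,"wx":0,"wy":0,"wz":0,"grip":0},
    {"tx":-0.04,"ty":0,"tz":0,"wx":0,"wy":0,"wz":0,"grip":0},
    {"tx":-0.04,"ty":0,"tz":0,"wx":0,"wy":0,"wz":0,"grip":0}
  ]
}}

```text
clock: 3.55
tool_pos: [0.5921, -0.0801, 0.0071]
orientation: [0.721, -0.693, 0.0, 0.0]
contact_force: [-0.4, -0.3, 0.1]
grip_width: -0.003
```

```bash
python3 -c "
from h import *;st()"
```

```text
t 3.55 case mm [  20.4 -170.7    7.1] F [-0.4 -0.3  0.1] yaw err deg -0.02 tilt [ 0. -0.] grip -0.003
```

Emit:
{"method": "play_rows", "body": {
  "deltas": [
    {"tx":-0.04,"ty":0,"tz":0,"wx":0,"wy":0,"wz":0,"grip":0},
    {"tx":-0.04,"ty":0,"tz":0,"wx":0,"wy":0,"wz":0,"grip":0},
    {"tx":-0.04,"ty":0,"tz":0,"wx":0,"wy":0,"wz":0,"grip":0},
    {"tx":-0.04,"ty":0,"tz":0,"wx":0,"wy":0,"wz":0,"grip":0},
    {"tx":-0.02,"ty":0,"tz":0,"wx":0,"wy":0,"wz":0,"grip":0},
    {"tx":0,"ty":0,"tz":0,"wx":0,"wy":0,"wz":0,"grip":0}
  ]
}}

```text
clock: 4.15
tool_pos: [0.5911, -0.0528, 0.0071]
orientation: [0.721, -0.693, -0.0, -0.0]
contact_force: [-0.4, -0.7, -0.6]
grip_width: -0.0
```

```bash
python3 -c "
from h import *;st()
from workcell import capture
c=capture('wrist');cv2.imwrite('pics/w3.png',c['pixels'])
"
```

```text
t 4.15 case mm [  20.4 -143.4    7.1] F [-0.5 -0.6 -0.6] yaw err deg 0.04 tilt [0.   0.01] grip -0.0
```

View pics/w3.png

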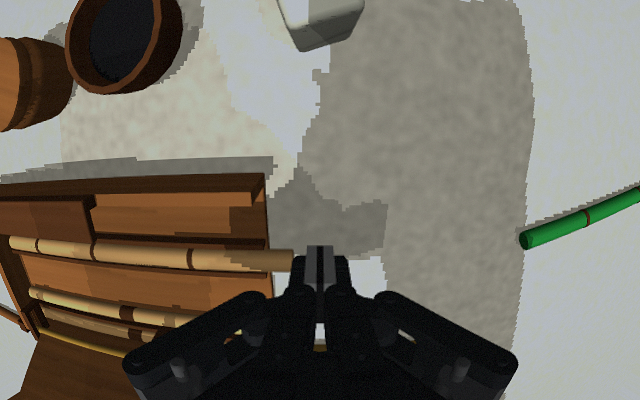

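The tail (293,260) is against the finger's side and the pen is moving in. I'll keep going in small steps.

Emit:
{"method": "play_rows", "body": {
  "deltas": [
    {"tx":-0.02,"ty":0,"tz":0,"wx":0,"wy":0,"wz":0,"grip":0},
    {"tx":-0.02,"ty":0,"tz":0,"wx":0,"wy":0,"wz":0,"grip":0},
    {"tx":-0.02,"ty":0,"tz":0,"wx":0,"wy":0,"wz":0,"grip":0},
    {"tx":0,"ty":0,"tz":0,"wx":0,"wy":0,"wz":0,"grip":0}
  ]
}}

```text
clock: 4.6
tool_pos: [0.5907, -0.0438, 0.0071]
orientation: [0.721, -0.693, -0.0, -0.0]
contact_force: [0.2, -0.1, 0.1]
grip_width: -0.005
```

Emit:
{"method": "play_rows", "body": {
  "deltas": [
    {"tx":-0.015,"ty":0,"tz":0,"wx":0,"wy":0,"wz":0,"grip":0},
    {"tx":0,"ty":0,"tz":0,"wx":0,"wy":0,"wz":0,"grip":0}
  ]
}}

```text
clock: 4.8
tool_pos: [0.5906, -0.0425, 0.0071]
orientation: [0.721, -0.693, 0.0, 0.0]
contact_force: [-0.5, -0.7, 0.0]
grip_width: -0.001
```

```bash
python3 -c "
from h import *;st()"
```

```text
t 4.8 case mm [  20.4 -133.     7.1] F [-0.5 -0.7  0. ] yaw err deg -0.01 tilt [ 0.   -0.02] grip -0.001
```

Emit:
{"method": "play_rows", "body": {
  "deltas": [
    {"tx":-0.013,"ty":0,"tz":0,"wx":0,"wy":0,"wz":0,"grip":0},
    {"tx":0,"ty":0,"tz":0,"wx":0,"wy":0,"wz":0,"grip":0}
  ]
}}

```text
clock: 5.0
tool_pos: [0.5906, -0.042, 0.0071]
orientation: [0.72, -0.694, 0.001, 0.001]
contact_force: [-0.3, -5.4, -0.7]
grip_width: 0.003
```

Emit:
{"method": "play_rows", "body": {
  "deltas": [
    {"tx":-0.013,"ty":0,"tz":0,"wx":0,"wy":0,"wz":0,"grip":0},
    {"tx":0,"ty":0,"tz":0,"wx":0,"wy":0,"wz":0,"grip":0}
  ]
}}

```text
clock: 5.2
tool_pos: [0.5905, -0.0417, 0.0071]
orientation: [0.72, -0.694, 0.001, 0.001]
contact_force: [-0.0, -9.5, 0.1]
grip_width: -0.005
```

```bash
python3 -c "
from h import *;st()"
```

```text
t 5.2 case mm [  20.3 -132.2    7.1] F [-0.4 -9.5  0.1] yaw err deg -0.14 tilt [ 0.01 -0.19] grip -0.005
```

The pen is home: the force jumped to 9.5 N with no further travel, and the finger face at case y≈-120 agrees with the given value. I'll retreat and go round behind the flap.

Emit:
{"method": "play_rows", "body": {
  "deltas": [
    {"tx":0.13,"ty":0,"tz":0,"wx":0,"wy":0,"wz":0,"grip":0},
    {"tx":0.05,"ty":0,"tz":-0.1,"wx":0,"wy":0,"wz":0,"grip":0},
    {"tx":0,"ty":0,"tz":-0.3,"wx":0,"wy":0,"wz":0,"grip":0},
    {"tx":0,"ty":0,"tz":-0.3,"wx":0,"wy":0,"wz":0,"grip":0},
    {"tx":0,"ty":0,"tz":-0.3,"wx":0,"wy":0,"wz":0,"grip":0},
    {"tx":0,"ty":0,"tz":0,"wx":0,"wy":0,"wz":0,"grip":0},
    {"tx":0,"ty":0.3,"tz":0,"wx":0,"wy":0,"wz":0,"grip":0},
    {"tx":0,"ty":0.3,"tz":0,"wx":0,"wy":0,"wz":0,"grip":0}
  ]
}}

```text
clock: 6.0
tool_pos: [0.5009, -0.0681, 0.1573]
orientation: [0.721, -0.693, -0.0, -0.0]
contact_force: [-0.1, -1.4, 0.4]
grip_width: 0.002
```

Emit:
{"method": "play_rows", "body": {
  "deltas": [
    {"tx":0,"ty":0.3,"tz":0,"wx":0,"wy":0,"wz":0,"grip":0},
    {"tx":-0.25,"ty":0,"tz":0,"wx":0,"wy":0,"wz":0,"grip":0},
    {"tx":-0.25,"ty":0,"tz":0,"wx":0,"wy":0,"wz":0,"grip":0},
    {"tx":-0.25,"ty":0,"tz":0,"wx":0,"wy":0,"wz":0,"grip":0},
    {"tx":-0.25,"ty":0,"tz":0,"wx":0,"wy":0,"wz":0,"grip":0},
    {"tx":0,"ty":0,"tz":0,"wx":0,"wy":0,"wz":0,"grip":0},
    {"tx":0,"ty":0,"tz":0,"wx":0,"wy":0,"wz":0,"grip":0}
  ]
}}

```text
clock: 6.7
tool_pos: [0.4507, 0.0802, 0.1576]
orientation: [0.722, -0.692, 0.0, -0.0]
contact_force: [-0.2, -0.9, 0.2]
grip_width: 0.004
```

```bash
python3 -c "
from h import *;st()"
```

```text
t 6.7 case mm [-114.7   -5.   157.6] F [-0.2 -0.9  0.2] yaw err deg 0.13 tilt [ 0.03 -0.  ] grip 0.004
```

Emit:
{"method": "play_rows", "body": {
  "deltas": [
    {"tx":-0.167,"ty":0.03,"tz":0,"wx":0,"wy":0,"wz":0,"grip":0},
    {"tx":0,"ty":0,"tz":0.2,"wx":0,"wy":0,"wz":0,"grip":0},
    {"tx":0,"ty":0,"tz":0.2,"wx":0,"wy":0,"wz":0,"grip":0},
    {"tx":0,"ty":0,"tz":0.13,"wx":0,"wy":0,"wz":0,"grip":0},
    {"tx":0,"ty":0,"tz":0,"wx":0,"wy":0,"wz":0,"grip":0},
    {"tx":0,"ty":0,"tz":0,"wx":0,"wy":0,"wz":0,"grip":0}
  ]
}}

```text
clock: 7.3
tool_pos: [0.4455, 0.1034, 0.0781]
orientation: [0.72, -0.694, -0.0, 0.0]
contact_force: [0.3, -0.6, 0.9]
grip_width: 0.0
```

```bash
python3 -c "
from h import *;st()
from workcell import capture
a=capture('side')['pixels'][150:330,200:440];b=capture('top')['pixels'][100:260,200:413]
a=cv2.resize(a,(640,480));b=cv2.resize(b,(640,480));cv2.imwrite('pics/s4.png',cv2.convertScaleAbs(cv2.resize(np.hstack([a,b]),(800,300)),alpha=1.5))
"
```

```text
t 7.3 case mm [-118.9   18.4   78.1] F [ 0.3 -0.6  0.9] yaw err deg -0.08 tilt [-0.02 -0.  ] grip 0.0
```

View pics/s4.png

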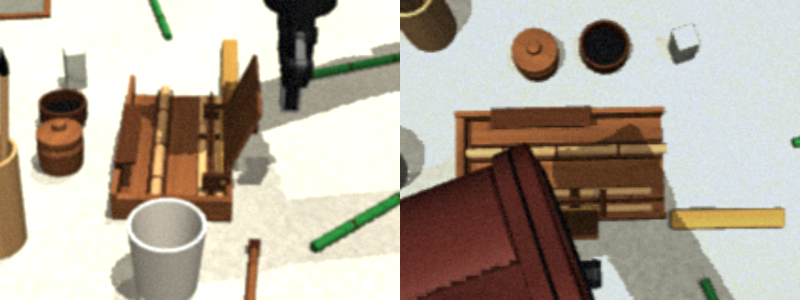

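The pen's tail is now flush at the case's open end (top panel, (665,148)). The finger is behind the flap, which leans back. Now I'll push the flap forward.

Emit:
{"method": "play_rows", "body": {
  "deltas": [
    {"tx":0,"ty":-0.056,"tz":0,"wx":0,"wy":0,"wz":0,"grip":0},
    {"tx":0,"ty":-0.056,"tz":0,"wx":0,"wy":0,"wz":0,"grip":0},
    {"tx":0,"ty":-0.056,"tz":0,"wx":0,"wy":0,"wz":0,"grip":0},
    {"tx":0,"ty":-0.056,"tz":0,"wx":0,"wy":0,"wz":0,"grip":0},
    {"tx":0,"ty":-0.056,"tz":0,"wx":0,"wy":0,"wz":0,"grip":0},
    {"tx":0,"ty":-0.056,"tz":0,"wx":0,"wy":0,"wz":0,"grip":0},
    {"tx":0,"ty":-0.056,"tz":0,"wx":0,"wy":0,"wz":0,"grip":0},
    {"tx":0,"ty":-0.056,"tz":0,"wx":0,"wy":0,"wz":0,"grip":0}
  ]
}}

```text
clock: 8.2
tool_pos: [0.5131, 0.1068, 0.0774]
orientation: [0.721, -0.693, -0.0, 0.0]
contact_force: [-1.1, -0.2, 0.1]
grip_width: 0.005
```

```bash
python3 -c "
from h import *;st()
"
```

```text
t 8.2 case mm [-51.3  19.2  77.4] F [-1.1 -0.2  0.1] yaw err deg 0.0 tilt [-0.02  0.  ] grip 0.005
```

Emit:
{"method": "play_rows", "body": {
  "deltas": [
    {"tx":0,"ty":-0.04,"tz":0,"wx":0,"wy":0,"wz":0,"grip":0},
    {"tx":0,"ty":-0.04,"tz":0,"wx":0,"wy":0,"wz":0,"grip":0},
    {"tx":0,"ty":-0.037,"tz":0.02,"wx":0,"wy":0,"wz":0,"grip":0},
    {"tx":0,"ty":-0.037,"tz":0.02,"wx":0,"wy":0,"wz":0,"grip":0},
    {"tx":0,"ty":-0.031,"tz":0.033,"wx":0,"wy":0,"wz":0,"grip":0},
    {"tx":0,"ty":-0.031,"tz":0.033,"wx":0,"wy":0,"wz":0,"grip":0}
  ]
}}

```text
clock: 8.8
tool_pos: [0.5455, 0.1081, 0.0614]
orientation: [0.721, -0.693, 0.0, -0.0]
contact_force: [-0.4, 0.4, 1.5]
grip_width: -0.002
```

```bash
python3 -c "
from h import *;st()
from workcell import capture
a=capture('side')['pixels'][130:330,180:447]
cv2.imwrite('pics/s5.png',cv2.convertScaleAbs(cv2.resize(a,(640,480)),alpha=1.5))
"
```

```text
t 8.8 case mm [-18.9  19.2  61.4] F [-0.3  0.4  1.5] yaw err deg -0.01 tilt [0.03 0.01] grip -0.002
```

View pics/s5.png

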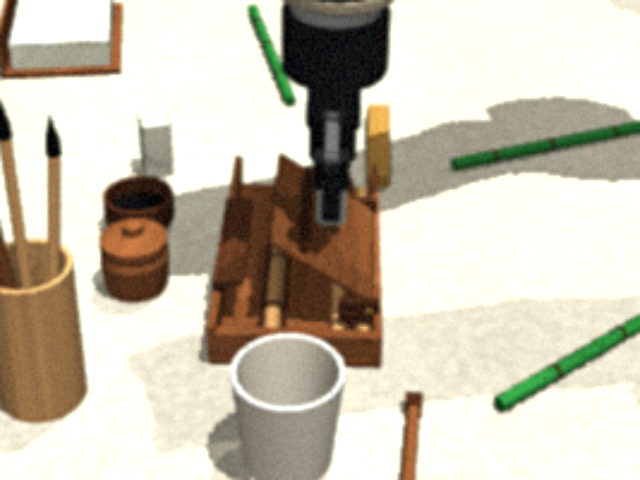

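The flap (275–380, 155–300) is folded to about 30°, with the fingertip on its outer face on the hinge side of the ridge. I'll press it down.

Emit:
{"method": "play_rows", "body": {
  "deltas": [
    {"tx":0,"ty":-0.021,"tz":0.04,"wx":0,"wy":0,"wz":0,"grip":0},
    {"tx":0,"ty":-0.021,"tz":0.04,"wx":0,"wy":0,"wz":0,"grip":0},
    {"tx":0,"ty":-0.01,"tz":0.04,"wx":0,"wy":0,"wz":0,"grip":0},
    {"tx":0,"ty":-0.01,"tz":0.04,"wx":0,"wy":0,"wz":0,"grip":0},
    {"tx":0,"ty":0,"tz":0.013,"wx":0,"wy":0,"wz":0,"grip":0},
    {"tx":0,"ty":0,"tz":0,"wx":0,"wy":0,"wz":0,"grip":0}
  ]
}}

```text
clock: 9.45
tool_pos: [0.554, 0.1084, 0.0354]
orientation: [0.721, -0.693, -0.0, 0.0]
contact_force: [0.8, 0.0, 0.4]
grip_width: -0.0
```

```bash
python3 -c "
from h import *;st()
"
```

```text
t 9.45 case mm [-10.4  19.1  35.4] F [0.8 0.  0.4] yaw err deg -0.0 tilt [-0.03 -0.  ] grip -0.0
```

Emit:
{"method": "play_rows", "body": {
  "deltas": [
    {"tx":0,"ty":0,"tz":0.01,"wx":0,"wy":0,"wz":0,"grip":0},
    {"tx":0,"ty":0,"tz":0,"wx":0,"wy":0,"wz":0,"grip":0}
  ]
}}

```text
clock: 9.65
tool_pos: [0.5541, 0.1084, 0.0349]
orientation: [0.721, -0.693, 0.0, 0.0]
contact_force: [-2.8, -0.2, 7.9]
grip_width: -0.002
```

Emit:
{"method": "play_rows", "body": {
  "deltas": [
    {"tx":0,"ty":0,"tz":0.01,"wx":0,"wy":0,"wz":0,"grip":0},
    {"tx":0,"ty":0,"tz":0,"wx":0,"wy":0,"wz":0,"grip":0}
  ]
}}

```text
clock: 9.85
tool_pos: [0.5549, 0.1085, 0.0345]
orientation: [0.721, -0.693, 0.001, -0.0]
contact_force: [-4.4, -1.8, 16.6]
grip_width: 0.001
```

```bash
python3 -c "
from h import *;st()
"
```

```text
t 9.85 case mm [-9.5 19.2 34.5] F [-4.5 -1.7 16.6] yaw err deg -0.01 tilt [ 0.1  -0.02] grip 0.001
```

The flap is level on its stop. I'll ease the press a little, then push towards the lip.

Emit:
{"method": "play_rows", "body": {
  "deltas": [
    {"tx":0,"ty":-0.02,"tz":-0.008,"wx":0,"wy":0,"wz":0,"grip":0},
    {"tx":0,"ty":-0.02,"tz":0,"wx":0,"wy":0,"wz":0,"grip":0},
    {"tx":0,"ty":-0.02,"tz":0,"wx":0,"wy":0,"wz":0,"grip":0},
    {"tx":0,"ty":0,"tz":0,"wx":0,"wy":0,"wz":0,"grip":0}
  ]
}}

```text
clock: 10.25
tool_pos: [0.5631, 0.1089, 0.0348]
orientation: [0.721, -0.693, 0.0, 0.0]
contact_force: [-2.7, -1.0, 9.9]
grip_width: 0.0
```

Emit:
{"method": "play_rows", "body": {
  "deltas": [
    {"tx":0,"ty":-0.015,"tz":0,"wx":0,"wy":0,"wz":0,"grip":0},
    {"tx":0,"ty":-0.015,"tz":0,"wx":0,"wy":0,"wz":0,"grip":0},
    {"tx":0,"ty":0,"tz":0,"wx":0,"wy":0,"wz":0,"grip":0}
  ]
}}

```text
clock: 10.55
tool_pos: [0.5675, 0.1091, 0.0347]
orientation: [0.721, -0.693, -0.0, 0.0]
contact_force: [-3.6, -1.4, 10.4]
grip_width: -0.001
```

```bash
python3 -c "
from h import *;st()
"
```

```text
t 10.55 case mm [ 3.1 19.3 34.7] F [-3.6 -1.3 10.4] yaw err deg 0.0 tilt [-0.02 -0.02] grip -0.001
```

Emit:
{"method": "play_rows", "body": {
  "deltas": [
    {"tx":0,"ty":-0.015,"tz":0,"wx":0,"wy":0,"wz":0,"grip":0},
    {"tx":0,"ty":-0.015,"tz":0,"wx":0,"wy":0,"wz":0,"grip":0},
    {"tx":0,"ty":-0.015,"tz":0,"wx":0,"wy":0,"wz":0,"grip":0},
    {"tx":0,"ty":0,"tz":0,"wx":0,"wy":0,"wz":0,"grip":0}
  ]
}}

```text
clock: 10.95
tool_pos: [0.5733, 0.1094, 0.0346]
orientation: [0.721, -0.693, -0.001, 0.001]
contact_force: [-6.3, -0.4, 12.8]
grip_width: 0.002
```

Emit:
{"method": "play_rows", "body": {
  "deltas": [
    {"tx":0,"ty":-0.015,"tz":0,"wx":0,"wy":0,"wz":0,"grip":0},
    {"tx":0,"ty":-0.015,"tz":0,"wx":0,"wy":0,"wz":0,"grip":0},
    {"tx":0,"ty":0,"tz":0,"wx":0,"wy":0,"wz":0,"grip":0}
  ]
}}

```text
clock: 11.25
tool_pos: [0.5778, 0.1097, 0.0346]
orientation: [0.721, -0.693, -0.001, 0.001]
contact_force: [-7.0, 0.3, 12.5]
grip_width: 0.0
```

```bash
python3 -c "
from h import *;st()
"
```

```text
t 11.25 case mm [13.5 19.5 34.6] F [-6.9  0.6 12.5] yaw err deg 0.02 tilt [-0.11 -0.02] grip 0.0
```

Emit:
{"method": "play_rows", "body": {
  "deltas": [
    {"tx":0,"ty":-0.015,"tz":0,"wx":0,"wy":0,"wz":0,"grip":0},
    {"tx":0,"ty":-0.015,"tz":0,"wx":0,"wy":0,"wz":0,"grip":0},
    {"tx":0,"ty":0,"tz":0,"wx":0,"wy":0,"wz":0,"grip":0}
  ]
}}

```text
clock: 11.55
tool_pos: [0.5799, 0.1098, 0.0341]
orientation: [0.721, -0.693, -0.002, 0.003]
contact_force: [-16.2, -0.6, 18.6]
grip_width: -0.002
```

Emit:
{"method": "play_rows", "body": {
  "deltas": [
    {"tx":0,"ty":-0.015,"tz":0,"wx":0,"wy":0,"wz":0,"grip":0},
    {"tx":0,"ty":0,"tz":0,"wx":0,"wy":0,"wz":0,"grip":0}
  ]
}}

```text
clock: 11.75
tool_pos: [0.5801, 0.1099, 0.0337]
orientation: [0.721, -0.693, -0.003, 0.005]
contact_force: [-25.1, -2.1, 24.1]
grip_width: -0.001
```

```bash
python3 -c "
from h import *;st()
"
```

```text
t 11.75 case mm [15.8 19.6 33.7] F [-25.2  -1.2  24.1] yaw err deg 0.06 tilt [-0.61 -0.13] grip -0.001
```

It's hard against the stop: 25 N with no more travel, and the position fits slide = 14 mm. I'll unload, lift, and clear away.

Emit:
{"method": "play_rows", "body": {
  "deltas": [
    {"tx":0,"ty":0.02,"tz":-0.01,"wx":0,"wy":0,"wz":0,"grip":0},
    {"tx":0,"ty":0,"tz":-0.04,"wx":0,"wy":0,"wz":0,"grip":0},
    {"tx":0,"ty":0,"tz":-0.2,"wx":0,"wy":0,"wz":0,"grip":0},
    {"tx":0,"ty":0,"tz":-0.3,"wx":0,"wy":0,"wz":0,"grip":0},
    {"tx":0,"ty":0,"tz":-0.3,"wx":0,"wy":0,"wz":0,"grip":0},
    {"tx":0.3,"ty":0,"tz":0,"wx":0,"wy":0,"wz":0,"grip":0},
    {"tx":0.3,"ty":0,"tz":0,"wx":0,"wy":0,"wz":0,"grip":0},
    {"tx":0.3,"ty":0,"tz":0,"wx":0,"wy":0,"wz":0,"grip":0}
  ]
}}

```text
clock: 12.55
tool_pos: [0.5875, -0.0267, 0.1619]
orientation: [0.721, -0.693, 0.0, -0.0]
contact_force: [0.6, -1.0, -1.2]
grip_width: -0.003
```

Emit:
{"method": "play_rows", "body": {
  "deltas": [
    {"tx":0.3,"ty":0,"tz":0,"wx":0,"wy":0,"wz":0,"grip":0},
    {"tx":0.3,"ty":0,"tz":0,"wx":0,"wy":0,"wz":0,"grip":0},
    {"tx":0.3,"ty":0,"tz":0,"wx":0,"wy":0,"wz":0,"grip":0},
    {"tx":0.3,"ty":0,"tz":0,"wx":0,"wy":0,"wz":0,"grip":0},
    {"tx":0.3,"ty":0,"tz":0,"wx":0,"wy":0,"wz":0,"grip":0},
    {"tx":0,"ty":0,"tz":0,"wx":0,"wy":0,"wz":0,"grip":0},
    {"tx":0,"ty":0,"tz":0,"wx":0,"wy":0,"wz":0,"grip":0}
  ]
}}

```text
clock: 13.25
tool_pos: [0.5959, -0.2514, 0.1608]
orientation: [0.72, -0.694, -0.001, 0.0]
contact_force: [0.8, 1.6, 0.9]
grip_width: 0.002
```

```bash
python3 -c "
from h import *;st()
from workcell import capture
a=capture('side')['pixels'][150:330,200:440];c=capture('top');b=c['pixels'][130:240,215:380]
o=np.load('case.npy')
for n,p in dict(ridge_in=(.027,.02,.041),ridge0=(.013,.02,.041),lip=(.042,.02,.044),tail=(.020,-.120,.012)).items(): print(n,((proj(c,casew(*p,o[:2],o[2]))-[215,130])*400/165).round(0))
a=cv2.resize(a,(400,300));b=cv2.resize(b,(400,267));b=np.vstack([b,np.zeros((33,400,3),np.uint8)])
cv2.imwrite('pics/s6.png',cv2.convertScaleAbs(np.hstack([b,a]),alpha=1.5))
"
```

```text
t 13.25 case mm [  17.5 -342.   160.8] F [0.9 1.6 0.9] yaw err deg -0.16 tilt [-0.06  0.03] grip 0.002
ridge_in [146. 109.]
ridge0 [146. 125.]
lip [145.  91.]
tail [307. 120.]
```

View pics/s6.png

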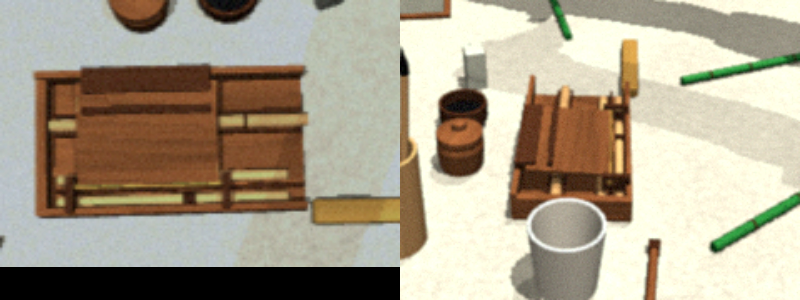

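The flap is shut on its own. Its ridge is at (146,109), exactly where slide = 14 mm puts it, and its edge is under the lip. The tail is at (307,119), against (307,120) predicted for fully home. I'll hand in.

```bash
python3 -c "
from workcell import workorder
workorder.close_job()"
```

```text
the job is handed in; nothing more can be done
```

I pushed the pen fully home, then folded the flap down and slid it under the lip, where it stays shut by itself. The job was handed in at about 13.3 s of the 51 s allowed.

- **Pen:** it stopped against the end wall with the push force rising to 9.5 N. In the last top picture its tail is within about 1 pixel of the fully home position.
- **Flap:** I pressed it level from behind its ridge and pushed it until it hit the slide stop, at 25 N and no further travel. After the arm had moved clear, the ridge showed where the full 14 mm of slide puts it, with the edge under the lip.
- **Other things:** the paperweight, cup, brush, pots and seal looked untouched wherever they were in view in the last pictures; I did not measure them.

The first two move calls were refused because I left keys out of the rows, so nothing moved. No checks failed or disagreed.

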